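# Unhook the supplies basket and stand it in the desk tray

## Task

Take the hanging supplies basket off its hook stand: lift it gently until the bail's bar is past the tip of the deep hook but not hard against the guard above, then draw it out towards you, without forcing the hook or the guard. Lower the basket into the low grey desk tray, long side along long side, and let go only once it stands flat on the tray's floor; disturb nothing else on the desk.

Things in the scene. Friction and masses are not known exactly. Their poses are not given: they have to be found in the camera images.
- basket: Hanging supplies basket: open dark metal box, 90 x 120 x 60 mm (x, y, z), walls 3 mm, 0.2 to 0.4 kg; contents fixed in it, under 25 mm high. Origin: centre of its underside, z up. Grey grip tab at its front (-x), wire bail at its back (+x). It hangs level, 40 mm above the desk, back wall touching the stand's column, axes within 3 degrees of the stand's, with 9 mm of sideways play.
- basket_bar (a point): Centre of the bail's cross bar, (35, 0, 144) mm in the basket's frame: 8 mm round bar along y, joining two 8 mm uprights at y = -28 and +28 mm. The opening between the rim and the bar's underside is 80 mm high, 48 mm wide. The bar sits in the hook, leaning on its finger.
- basket_tab (a point): Grasp point on the grip tab, (-52, 0, 81) mm in the basket's frame. The tab is an upright fin in the middle of the front wall: 10 mm thick (y), 36 mm long (x from -70 to -34 mm), from 4 mm below the rim to 36 mm above it (z = 96 mm). To be gripped from above across its thickness, closing along y; nothing stands within 50 mm of either side of it above the rim.
- stand: Hook stand screwed to the desk: base plate 150 x 130 x 12 mm and a 40 mm wide column (front face at x = +10 mm). Origin: on the desk, under the seat of the hook; z up. The hook points along -x, roughly towards the robot (yaw up to 0.3 rad either way).
- hook_floor (a point): Top of the hook's floor, where the bar sits: (0, 0, 180) mm in the stand's frame, same axes. The hook is 22 to 28 mm wide. In front of the floor stands its deep upturned finger, inner face at x = -4.4 mm, outer at -11 mm. The finger's tip is 12 to 57 mm above the floor: it is set anew each time and not measured, so it must be felt or seen.
- column_top (a point): Top of the column, (19, 0, 278) mm in the stand's frame. Lower, over the throat of the hook, a black sprung guard reaches from the column to 5 mm beyond the finger. It is set together with the finger, underside always 13 mm above the finger's tip, so the 8 mm bar leaves through that gap with 5 mm of play. It yields 3 mm upward (2 N at first, 6 N at the end), then stops hard.
- tray: Low grey desk tray, fixed to the desk, 110 x 140 mm outside, walls 5 mm thick and 18 mm high, inside 100 x 130 mm, so the basket has 5 mm of play on each side. Origin: centre of its underside; x is the short side, y the long side, z up.
- tray_in (a point): Centre of the tray's inner floor, 5 mm above the desk; axes as the tray's.
- mouse: Black computer mouse, 100 x 60 x 36 mm; origin under its centre. Leave it alone.
- mug: White mug, 76 mm across, 90 mm high; origin under its centre. Leave it alone.
- sanitizer: Clear hand sanitizer bottle, 52 mm across, 130 mm high; origin under its centre. Leave it alone.
- stapler: Black stapler, 130 x 34 x 50 mm; origin under its centre. Leave it alone.
- notes: Block of white note paper, 76 x 76 x 25 mm; origin under its centre. Leave it alone.
- tape: Roll of packing tape lying flat, 60 mm across, 24 mm high; origin under its centre. Leave it alone.

How it is judged:
On the way, in this order (a step that is already met when the one before it is completed fails the run):
1. the basket's bar has left the hook and is at least 40 mm in front of it, the basket held by the fingers (x of basket_bar in the frame of hook_floor below -0.04 m and contact force between the fingers and basket above 0.5 N), for 0.1 s.
2. the basket stands flat in the tray while the fingers still hold it (horizontal distance between basket and tray_in below 0.012 m and z of basket in the frame of tray_in below 0.004 m and angle between basket's own z axis and vertical below 0.05 rad and angle between the x axis of basket and the x axis of tray, either way round below 0.15 rad and contact force between the fingers and basket above 0.5 N), for 0.1 s.
At the end, for the whole second after the job is handed in: The basket stands released and at rest in the tray: its underside within 4 mm of the tray's inner floor, its centre within 12 mm of the tray's centre, upright within 0.05 rad, its short side along the tray's short side within 0.15 rad (either way round) (horizontal distance between basket and tray_in below 0.012 m and z of basket in the frame of tray_in below 0.004 m and angle between basket's own z axis and vertical below 0.05 rad and angle between the x axis of basket and the x axis of tray, either way round below 0.15 rad and linear speed of basket below 0.01 m/s); the robot touches nothing.
It fails at once if the basket is forced against the hook or its guard (more than 15 N) (contact force between basket and stand above 15 N).
It fails at once if the robot itself pushes on the stand with more than 10 N (contact force between the arm and stand above 10 N).
It fails at once if the basket is slammed or pressed into the tray with more than 50 N (contact force between basket and tray above 50 N).
It fails at once if the mouse, mug, sanitizer, stapler, notes or tape is shifted by more than 20 mm or knocked over (distance of any of mouse, mug, sanitizer, stapler, notes, tape from where it was at the start of the episode above 0.02 m or angle between any of mouse, mug, sanitizer, stapler, notes, tape's own z axis and vertical above 0.4 rad).
It also fails if it takes over 54 s, if anything falls off the work surface, if the arm or the gripper's body presses on something with over 40 N, if the wrist force passes 120 N, or if a joint passes its speed limit or range.

## Robot

A 7-joint arm with a two-finger parallel gripper is mounted at the origin on the work surface. World frame = base frame: x ahead of the robot, y to its left, z up, the work surface at z = 0. Lengths are in m, angles in rad, forces in N, time in s.
With the tool pointing down it reaches from about 0.425 to 0.875 m from the base axis. Payload 4.7 kg.
Tool frame: the origin (TCP) lies midway between the tips of the shut fingers; the grasp point (between the pads) lies 19 mm behind it; z points along the fingers, y is the direction in which the jaws open and shut (so a half turn about z gives the same grasp; the last joint's range is limited). The gripper opens to 87 mm and grips with 3 to 60 N. Pads are 19 mm wide; open, the fingers measure 117 mm over their backs; the gripper's body (75 mm by 190 mm) begins 51 mm behind the grasp point.
Start: joints at [1.325, 0.321, -0.07, 1.45, 0.023, 1.371, -0.057], TCP at [0.167, -0.628, 0.223] pointing down, gripper open.
Joint ranges: [-2.86, 2.86], [-0.3, 2.09], [-1.38, 1.24], [0.06, 2.45], [-1.56, 4.7], [0.09, 2.05], [-2.69, 2.69]. Speed limits (rad/s): [2.57, 2.57, 3.14, 3.14, 3.14, 3.14, 3.14].

## Interface

Orientations are given as a rotation vector (axis times angle).
In Python, from bench import ctrl, optics gives the robot as it stands. The module is installed in compiled form; this text tells all that it offers.
- The arm moves only by the tool step_arm, never from a script. Its argument "deltas" is a list of rows, each a list of 7 numbers: the turn, a rotation vector about the tool's x, y, z in degrees, then the shift along the tool's x, y, z in mm, then the finger opening in mm, from 0 to 87. A call has exactly 8 rows; each row is the pose to reach, as a shift and turn from the pose commanded when the call began, along the tool's axes at that moment; what a row does not reach only later rows make up. A row lasts 1/8 s, in which the tool goes at most 62.5 mm and 10.7 degrees, less where a joint would pass 70% of its speed; a pose out of reach is approached as far as the arm can. A call with a gripper value outside its range is refused whole. The fingers move at their own pace and stop on an object; "newtons" is the grip in N (left out, the last holds). Time passes only in rows, so rows that repeat a pose let the fingers close, or fill a call up. It gives the time, the measured TCP pose, the force and the opening at its end, in the units of the state.
- ctrl.get_state(): the state, without advancing time (a new reading comes with each control period).
- optics.get_image(name): name is "side" or "top"; returns the picture (384x512x3 uint8, red, green, blue); there is no depth.
- optics.get_calibration(name): a dict with "K" (3x3 intrinsics, pixels), "R" (3x3) and "t" (3): a world point X has camera coordinates R X + t. Camera axes: x right, y down, z forward; pixel columns grow to the right and rows downward; lengths in m; the calibration is good to about 2 mm. A picture is of the moment at which its call begins. get_calibration takes no time and is no camera call.
- ctrl.close_job(): hands the job in, once; it reports no verdict.
The state is a dict: "time": time; "joint_positions": joint angles; "qd": joint speeds; "joint_torque": joint torques, N m; "position": TCP position; "tool_rot": TCP orientation; "ft_force": force on the tool from outside, world axes, zero at the start; "torque": the same for the moment, N m; "grip_width": opening from 0.0 (shut) to 1.0 (fully open).
Only numpy, scipy, OpenCV 4.12 (cv2) and the standard library are available. Lean on these libraries where they do the work, as an engineer would, in place of code of your own. Each camera call takes 0.05 s, during which the arm holds its last target.

## Working session

There is one attempt and no reset: what is moved stays moved. The work goes in short steps, Python scripts to look and compute and a tool call to move; the robot and the scene stay as the last step left them, time stands still between calls to the robot, and variables do not carry over. Pictures are saved under pics/ and viewed, and the job is handed in when it is done.

Besides the shell and the picture viewer there is one more tool, called after "Request:" by a JSON object that holds its "method" and its "body", one argument or row to a line. step_arm: Moves the arm, as the interface text tells. Its arguments: {"type":"object","properties":{"deltas":{"type":"array"},"newtons":{"type":"number"}},"required":["deltas"]}

```bash
mkdir -p pics; python3 - <<'E'
from bench import ctrl, optics
import cv2,numpy as np
s=ctrl.get_state(); print(s)
for n in("side","top"):
    im=optics.get_image(n); cv2.imwrite(f"pics/{n}0.png",im[:,:,::-1]); 
    np.save(f"{n}0.npy",im)
    c=optics.get_calibration(n); print(n,c["K"],c["R"],c["t"], -c["R"].T@c["t"])
E
```

```text
{'time': 0.0, 'joint_positions': array([ 1.32508102,  0.3218154 , -0.07009426,  1.4516838 ,  0.02260722,
        1.37075733, -0.05691311]), 'qd': array([-1.10342477e-03,  5.55029831e-04, -4.58171142e-04, -2.15442715e-04,
       -7.32237073e-04, -6.62350676e-04, -5.07532271e-05]), 'joint_torque': array([ 7.66321159e-05, -4.91289783e+01, -4.04128879e-01, -3.12522411e+01,
       -6.40806416e-02,  4.39082785e-02,  2.06692084e-04]), 'position': array([ 0.166802  , -0.62767026,  0.22146208]), 'tool_rot': array([-3.11328586e+00, -4.06774790e-01,  5.38197052e-04]), 'ft_force': array([-0.12333146, -0.10815552, -0.12950569]), 'torque': array([-0.02671097, -0.01020051, -0.01349285]), 'grip_width': 0.9975024671937484}
side [[437.56835516   0.         249.88760415]
 [  0.         437.56835516 194.13521931]
 [  0.           0.           1.        ]] [[-0.99738852 -0.06945717  0.01979512]
 [-0.05451552  0.54424313 -0.83715439]
 [ 0.04737302 -0.83604732 -0.54660835]] [0.50671186 0.1971954  1.63423312] [0.43872025 1.29416874 1.04833803]
top [[346.56533775   0.         261.39157198]
 [  0.         346.56533775 192.43246526]
 [  0.           0.           1.        ]] [[-0.01092059 -0.99985036  0.01341638]
 [-0.99467347  0.0094868  -0.10263862]
 [ 0.10249598 -0.01446579 -0.99462823]] [0.00908391 0.54368559 1.27648079] [0.41005468 0.02239002 1.32530509]
```

View pics/side0.png

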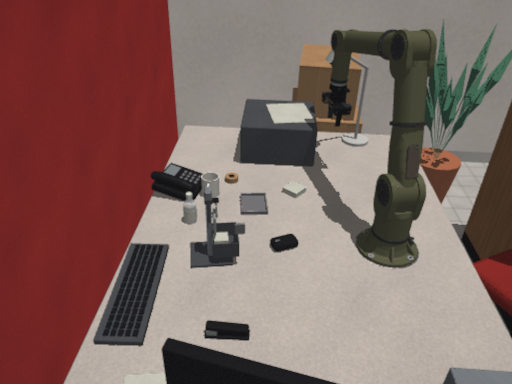

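View pics/top0.png

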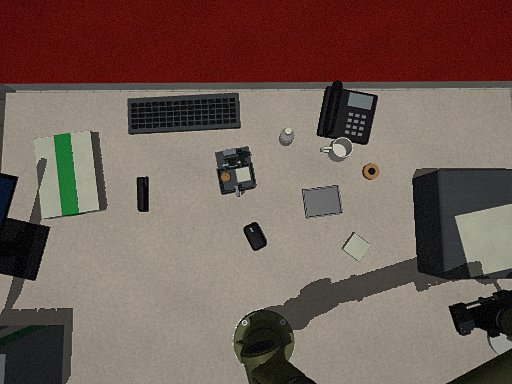

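The side view shows the stand and basket at about (218,235) and the tray at (253,203). In the top view the stand and basket are at about (236,170), the tray at (322,202) and the mouse at (255,236). I'll zoom in on both.

```bash
python3 - <<'E'
import cv2,numpy as np
t=np.load("top0.npy")[135:225,200:350,::-1]; s=np.load("side0.npy")[170:280,170:290,::-1]
cv2.imwrite("pics/tz.png",cv2.resize(t,None,fx=5,fy=5,interpolation=cv2.INTER_CUBIC))
g=np.clip(s.astype(float)*1.6,0,255).astype(np.uint8)
cv2.imwrite("pics/sz.png",cv2.resize(g,None,fx=5,fy=5,interpolation=cv2.INTER_CUBIC))
E
```

```text
(no output)
```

View pics/tz.png

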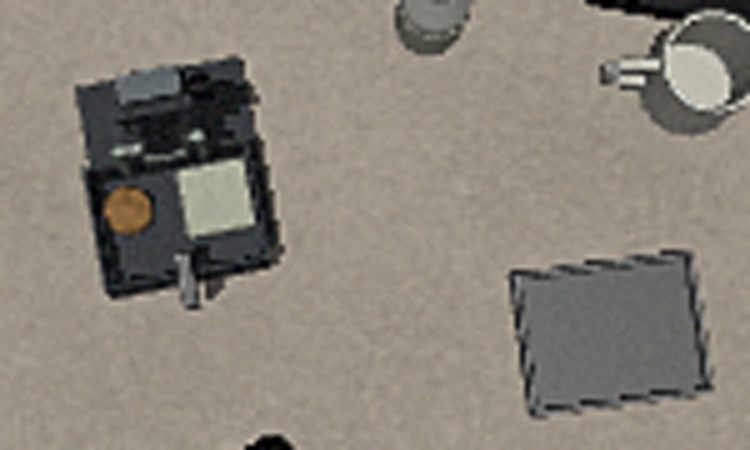

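View pics/sz.png

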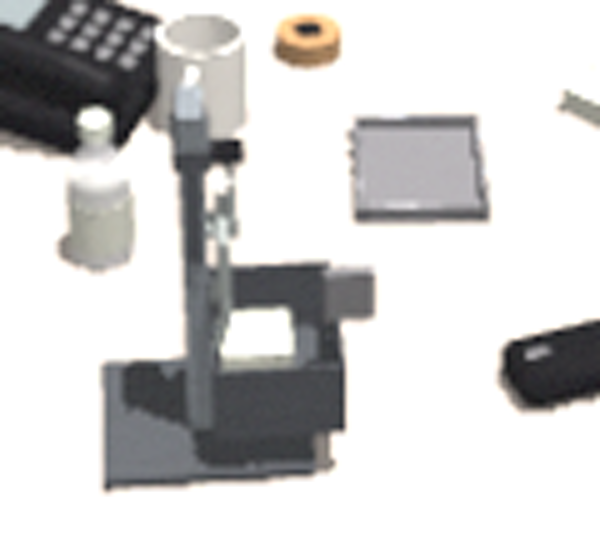

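```bash
cat > h.py <<'E'
import numpy as np,cv2
from bench import ctrl,optics
C={n:optics.get_calibration(n) for n in("top","side")}
def ray(n,p):
    c=C[n];d=c["R"].T@(np.linalg.inv(c["K"])@np.array([p[0],p[1],1.]));return -c["R"].T@c["t"],d/np.linalg.norm(d)
def onz(n,p,z):
    o,d=ray(n,p);return o+d*(z-o[2])/d[2]
def proj(n,X):
    c=C[n];q=c["K"]@(c["R"]@np.asarray(X,float)+c["t"]);return q[:2]/q[2]
def tri(pt,ps):
    o1,d1=ray("top",pt);o2,d2=ray("side",ps)
    A=np.stack([d1,-d2],1);x=np.linalg.lstsq(A,o2-o1,rcond=None)[0]
    a=o1+d1*x[0];b=o2+d2*x[1];return (a+b)/2,np.linalg.norm(a-b)
def tz(u,v): return (200+(u+.5)/5-.5,135+(v+.5)/5-.5)
def sz(u,v): return (170+(u+.5)/5-.5,170+(v+.5)/5-.5)
E
python3 - <<'E'
from h import *
np.set_printoptions(precision=4,suppress=True)
tray=[(510,270),(688,252),(712,388),(533,415)]
P=np.array([onz("top",tz(*p),.018) for p in tray])[:,:2];print("tray",P,P.mean(0))
for a,b in((0,1),(3,2),(3,0),(2,1)): d=P[b]-P[a];print(np.linalg.norm(d),np.degrees(np.arctan2(d[1],d[0])))
# contour fit
im=np.load("top0.npy");hsv=cv2.cvtColor(im,cv2.COLOR_RGB2HSV)
m=((hsv[:,:,1]<25)|(hsv[:,:,2]<70)).astype(np.uint8);m[:, :295]=0;m[:,350:]=0;m[:178]=0;m[225:]=0
cs,_=cv2.findContours(m,cv2.RETR_EXTERNAL,cv2.CHAIN_APPROX_NONE);c=max(cs,key=cv2.contourArea)
W=np.array([onz("top",q[0],.018)[:2] for q in c],np.float32);r=cv2.minAreaRect(W);print("minrect",r, cv2.contourArea(c))
bas=[(85,172),(265,140),(280,258),(110,297)]
P=np.array([onz("top",tz(*p),.1) for p in bas])[:,:2];print("bas",P,P.mean(0))
for a,b in((0,1),(3,2),(3,0),(2,1)): d=P[b]-P[a];print(np.linalg.norm(d),np.degrees(np.arctan2(d[1],d[0])))
for p in[(183,255),(191,306)]:print("tab",onz("top",tz(*p),.136))
for p in[(77,87),(242,57)]:print("base back",onz("top",tz(*p),.012))
for p in[(105,364),(106,487),(330,470)]:print("base side",onz("side",sz(*p),.012))
for p in[(118,72),(178,66),(182,92),(122,102)]:print("coltop",onz("top",tz(*p),.278))
E
```

```text
tray [[ 0.558  -0.1497]
 [ 0.5705 -0.2859]
 [ 0.4667 -0.3007]
 [ 0.4478 -0.1646]] [ 0.5107 -0.2252]
0.13682579980547502 -84.74392725126411
0.13744654807738985 -82.07569610745023
0.1112028424391461 7.678929445819893
0.10483263665775978 8.084362229547644
minrect ((0.509877622127533, -0.2250886857509613), (0.11204429715871811, 0.14231868088245392), 6.201396465301514) 1022.5
bas [[0.622  0.1637]
 [0.6441 0.0349]
 [0.5588 0.0249]
 [0.5321 0.1458]] [0.5893 0.0923]
0.13068304582099308 -80.25447852110219
0.12377511258214909 -77.52015822022365
0.09170965772136194 11.265494680331402
0.08589685483620506 6.6648827078447965
tab [0.5572 0.0918 0.136 ]
tab [0.5217 0.0865 0.136 ]
base back [0.7035 0.1802 0.012 ]
base back [0.7261 0.053  0.012 ]
base side [0.7238 0.056  0.012 ]
base side [0.699  0.1866 0.012 ]
base side [0.5473 0.1554 0.012 ]
coltop [0.6533 0.1231 0.278 ]
coltop [0.6568 0.0862 0.278 ]
coltop [0.6405 0.0838 0.278 ]
coltop [0.6345 0.1206 0.278 ]
```

```bash
python3 - <<'E'
from h import *
np.set_printoptions(precision=4,suppress=True)
from scipy.spatial.transform import Rotation as R
y=np.radians(10.2);O=np.array([.6276,.100,0]);M=R.from_euler("z",y).as_matrix()
def S(*p): 
    q=proj("side",O+M@(np.array(p)/1000)); return np.round((q-170+.5)*5-.5,0)
print("col top",S(10,20,278),S(28,20,278),S(28,-20,278))
for h in(12,22,32,42,52,57): print(h,"tip",S(-11,12,180+h),"guard front bottom",S(-16,12,193+h), S(-16,-12,193+h))
print("bar",S(0,-28,184),S(0,28,184))
for p,s in(((440,169),(243,131)),((414,170),(240,131)),((414,170),(240,157))): print("box",tri(p,s))
st=ctrl.get_state();print(st["time"],R.from_rotvec(st["tool_rot"]).as_matrix())
E
```

```text
col top [202. 116.] [174. 118.] [173.  85.]
12 tip [237. 216.] guard front bottom [244. 200.] [242. 180.]
22 tip [237. 204.] guard front bottom [244. 188.] [242. 167.]
32 tip [236. 192.] guard front bottom [244. 175.] [242. 155.]
42 tip [236. 179.] guard front bottom [243. 163.] [242. 143.]
52 tip [236. 167.] guard front bottom [243. 150.] [241. 130.]
57 tip [236. 161.] guard front bottom [243. 144.] [241. 124.]
bar [219. 193.] [222. 241.]
box (array([ 0.5952, -0.6048,  0.164 ]), np.float64(0.018196704807046212))
box (array([ 0.5922, -0.4927,  0.2143]), np.float64(0.0024657162984777245))
box (array([ 0.6091, -0.5716,  0.042 ]), np.float64(0.025212485561484897))
0.1 [[ 0.9664  0.2569 -0.0005]
 [ 0.2569 -0.9664  0.0016]
 [-0.0001 -0.0017 -1.    ]]
```

```bash
python3 - <<'E'
import cv2,numpy as np
s=np.load("side0.npy")[180:245,195:250,::-1]
g=np.clip(s.astype(float)*1.6,0,255).astype(np.uint8)
cv2.imwrite("pics/sz2.png",cv2.resize(g,None,fx=9,fy=9,interpolation=cv2.INTER_NEAREST))
E
```

```text
(no output)
```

View pics/sz2.png

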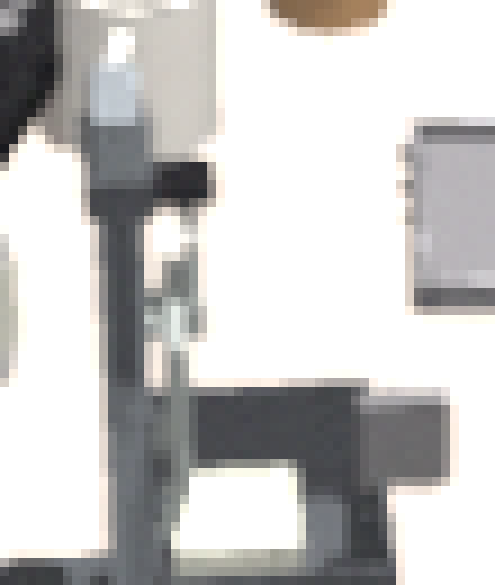

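Request:
{"method": "step_arm", "body": {
  "deltas": [
    [0,0,0,0,0,-60,60],
    [0,0,0,0,0,-120,60],
    [0,0,0,0,0,-180,60],
    [0,0,0,50,-35,-180,60],
    [0,0,1.5,100,-70,-180,60],
    [0,0,3,150,-105,-180,60],
    [0,0,5,200,-140,-180,60],
    [0,0,5,250,-172,-180,60]
  ],
  "newtons": 50
}}

```text
time: 1.1
position: [0.3653, -0.3959, 0.4023]
tool_rot: [3.13, 0.27, -0.0]
ft_force: [0.9, -1.5, 0.5]
grip_width: 0.694
```

```bash
cat >> h.py <<'E'
from scipy.spatial.transform import Rotation as Ro
def go(target,yaw):
    s=ctrl.get_state();M=Ro.from_rotvec(s["tool_rot"]).as_matrix()
    d=M.T@(np.array(target)-s["position"])*1000
    y=np.radians(yaw);T=np.array([[np.cos(y),np.sin(y),0],[np.sin(y),-np.cos(y),0],[0,0,-1]])
    r=Ro.from_matrix(M.T@T).as_rotvec(degrees=True)
    print("t",s["time"],"pos",np.round(s["position"],4),"yaw",np.degrees(np.arctan2(M[1,0],M[0,0])).round(2),"F",np.round(s["ft_force"],2),"turn",np.round(r,2),"shift",np.round(d,1),"grip",round(s["grip_width"],3))
E
python3 -c "
from h import *
go([.541,.088,.25],9.5)"
```

```text
t 1.1 pos [ 0.3653 -0.3959  0.4023] yaw 9.87 F [ 0.89 -1.47  0.46] turn [0.   0.02 0.37] shift [ 256.1 -446.6  152.2] grip 0.694
```

Request:
{"method": "step_arm", "body": {
  "deltas": [
    [0,0,0,30,-52,0,60],
    [0,0,0,60,-105,0,60],
    [0,0,0,90,-157,0,60],
    [0,0,0,120,-209,0,60],
    [0,0,0,150,-262,0,60],
    [0,0,0,180,-314,10,60],
    [0,0,0,210,-366,30,60],
    [0,0,0,235,-410,60,60]
  ]
}}

```text
time: 2.1
position: [0.5262, 0.0488, 0.3425]
tool_rot: [3.129, 0.272, 0.003]
ft_force: [1.3, -1.2, -0.2]
grip_width: 0.691
```

```bash
python3 -c "
from h import *
go([.541,.088,.2],9.5)"
```

```text
t 2.1 pos [0.5262 0.0488 0.3425] yaw 9.93 F [ 1.32 -1.24 -0.24] turn [ 0.03 -0.11  0.43] shift [ 21.1 -36.1 142.5] grip 0.691
```

Request:
{"method": "step_arm", "body": {
  "deltas": [
    [0,0,0,10,-18,40,60],
    [0,0,0,20,-36,80,60],
    [0,0,0,20,-36,120,60],
    [0,0,0,20,-36,142,60],
    [0,0,0,20,-36,142,60],
    [0,0,0,20,-36,142,60],
    [0,0,0,20,-36,142,60],
    [0,0,0,20,-36,142,60]
  ]
}}

```text
time: 3.1
position: [0.5395, 0.0854, 0.2015]
tool_rot: [3.13, 0.27, 0.002]
ft_force: [0.5, -0.2, 0.2]
grip_width: 0.689
```

```bash
python3 -c "
from h import *
go([.5405,.0885,.105],9.7)
for n in('top','side'):
    im=optics.get_image(n);np.save(n+'1.npy',im)
t=np.load('top1.npy')[135:215,200:290,::-1];s=np.load('side1.npy')[170:270,180:280,::-1]
a=cv2.resize(t,None,fx=4.4,fy=4.4);b=cv2.resize(s,(400,400));o=np.zeros((400,800,3),np.uint8);o[:a.shape[0],:a.shape[1]]=a;o[:,400:]=b;o=np.clip(o*1.5,0,255).astype(np.uint8)
cv2.imwrite('pics/a1.png',o)"
```

```text
t 3.1 pos [0.5395 0.0854 0.2015] yaw 9.88 F [ 0.48 -0.24  0.18] turn [ 0.03 -0.09  0.18] shift [ 1.3 -2.9 96.5] grip 0.689
```

View pics/a1.png

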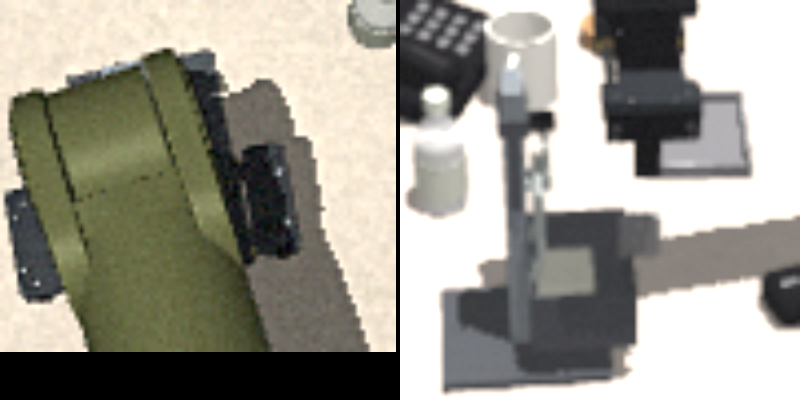

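The wrist hides the basket from above. In the side view the open fingers are over the tab, at about (648,150) and (640,232) in the crop. I'll descend.

Request:
{"method": "step_arm", "body": {
  "deltas": [
    [0,0,0,1,-3,35,60],
    [0,0,0,1,-3,70,60],
    [0,0,0,1,-3,86,60],
    [0,0,0,1,-3,92,60],
    [0,0,0,1,-3,96,60],
    [0,0,0,1,-3,96,60],
    [0,0,0,1,-3,96,60],
    [0,0,0,1,-3,96,60]
  ]
}}

```text
time: 4.2
position: [0.5398, 0.0885, 0.105]
tool_rot: [3.13, 0.271, 0.001]
ft_force: [-0.6, -0.5, -0.4]
grip_width: 0.689
```

```bash
python3 -c "
from h import *
go([.5405,.0885,.105],9.7)
im=optics.get_image('side');s=im[180:280,190:290,::-1]
cv2.imwrite('pics/a2.png',np.clip(cv2.resize(s,(600,600))*1.5,0,255).astype(np.uint8))"
```

```text
t 4.2 pos [0.5398 0.0885 0.105 ] yaw 9.88 F [-0.58 -0.47 -0.4 ] turn [ 0.02 -0.05  0.18] shift [0.7 0.1 0. ] grip 0.689
```

View pics/a2.png

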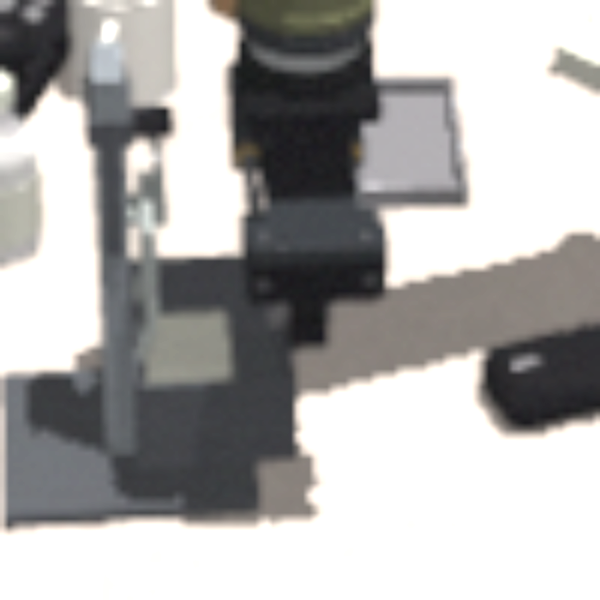

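The fingers straddle the tab, which is hidden behind the near finger at about (310,320). The gripper clears the guard at (150,120). Closing now.

Request:
{"method": "step_arm", "body": {
  "deltas": [
    [0,0,0,0,0,0,40],
    [0,0,0,0,0,0,28],
    [0,0,0,0,0,0,18],
    [0,0,0,0,0,0,14],
    [0,0,0,0,0,0,10],
    [0,0,0,0,0,0,4],
    [0,0,0,0,0,0,0],
    [0,0,0,0,0,0,0]
  ],
  "newtons": 45
}}

```text
time: 5.25
position: [0.5395, 0.0884, 0.1045]
tool_rot: [3.13, 0.27, -0.0]
ft_force: [0.8, 0.3, 0.1]
grip_width: 0.113
```

```bash
python3 -c "
from h import *
go([.5405,.0885,.105],9.7);print(ctrl.get_state()['torque'])"
```

```text
t 5.25 pos [0.5395 0.0884 0.1045] yaw 9.88 F [0.82 0.27 0.14] turn [0.01 0.01 0.18] shift [ 1.   0.1 -0.5] grip 0.113
[-0.04782341  0.02732006  0.02453836]
```

Request:
{"method": "step_arm", "body": {
  "deltas": [
    [0,0,0,0,0,-3,0],
    [0,0,0,0,0,-7,0],
    [0,0,0,0,0,-12,0],
    [0,0,0,0,0,-17,0],
    [0,0,0,0,0,-22,0],
    [0,0,0,0,0,-27,0],
    [0,0,0,0,0,-30,0],
    [0,0,0,0,0,-32,0]
  ]
}}

```text
time: 6.25
position: [0.5395, 0.0885, 0.1367]
tool_rot: [3.13, 0.271, 0.0]
ft_force: [0.4, -0.5, -2.4]
grip_width: 0.109
```

```bash
python3 -c "
from h import *
for i in range(3):
  im=optics.get_image('side');go([.5405,.0885,.105],9.7);print(ctrl.get_state()['torque'])
s=im[180:260,190:290,::-1]
cv2.imwrite('pics/a3.png',np.clip(cv2.resize(s,(750,600))*1.5,0,255).astype(np.uint8))"
```

```text
t 6.3 pos [0.5395 0.0885 0.1368] yaw 9.89 F [-0.81 -0.74 -1.45] turn [ 0.01 -0.01  0.19] shift [ 0.9  0.2 31.8] grip 0.113
[-0.05331336  0.16578133 -0.00964424]
t 6.35 pos [0.5395 0.0885 0.1367] yaw 9.88 F [-0.29 -0.2  -2.52] turn [ 0.01 -0.    0.18] shift [ 1.   0.2 31.7] grip 0.108
[ 0.02242945  0.1942267  -0.02815554]
t 6.4 pos [0.5395 0.0885 0.1365] yaw 9.88 F [-0.39 -0.2  -2.95] turn [0.01 0.   0.18] shift [ 1.   0.2 31.5] grip 0.112
[0.00254958 0.1592603  0.03856114]
```

View pics/a3.png

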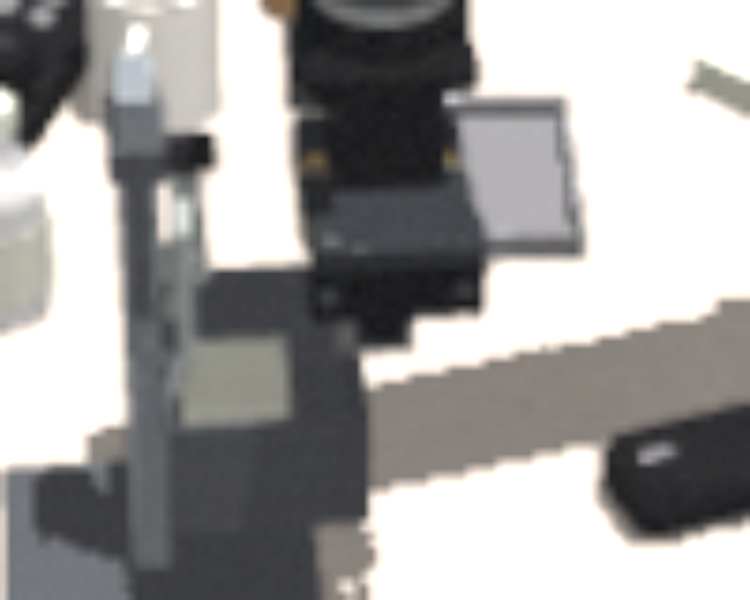

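The basket is free and lifted about 32 mm. The bail bar is at about (185,195) and the guard at (188,152). I'll feel upward in small steps.

Request:
{"method": "step_arm", "body": {
  "deltas": [
    [0,0,0,0,0,-1,0],
    [0,0,0,0,0,-2,0],
    [0,0,0,0,0,-3,0],
    [0,0,0,0,0,-4,0],
    [0,0,0,0,0,-5,0],
    [0,0,0,0,0,-6,0],
    [0,0,0,0,0,-6,0],
    [0,0,0,0,0,-6,0]
  ]
}}

```text
time: 7.4
position: [0.5395, 0.0885, 0.1425]
tool_rot: [3.13, 0.271, -0.0]
ft_force: [0.8, -0.1, -2.0]
grip_width: 0.115
```

```bash
cat > f.py <<'E'
from h import *
F=[];T=[]
for i in range(3):
  s=ctrl.get_state();F.append(s["ft_force"]);T.append(s["torque"])
  if i<2: im=optics.get_image('side')
print(s["time"],np.round(s["position"],4),np.mean(F,0).round(2),np.mean(T,0).round(3))
np.save("last.npy",im)
E
python3 f.py
```

```text
7.5 [0.5395 0.0885 0.1425] [ 0.21 -0.15 -2.44] [ 0.002  0.175 -0.011]
```

Lifted 38 mm with no contact yet.

Request:
{"method": "step_arm", "body": {
  "deltas": [
    [0,0,0,0,0,-0.5,0],
    [0,0,0,0,0,-1,0],
    [0,0,0,0,0,-1.5,0],
    [0,0,0,0,0,-2,0],
    [0,0,0,0,0,-2,0],
    [0,0,0,0,0,-2,0],
    [0,0,0,0,0,-2,0],
    [0,0,0,0,0,-2,0]
  ]
}}

```text
time: 8.5
position: [0.5395, 0.0885, 0.1445]
tool_rot: [3.13, 0.271, -0.0]
ft_force: [-0.3, 0.2, -2.9]
grip_width: 0.111
```

```bash
python3 f.py
```

```text
8.6 [0.5395 0.0885 0.1445] [-0.13  0.22 -2.3 ] [-0.011  0.165  0.01 ]
```

Request:
{"method": "step_arm", "body": {
  "deltas": [
    [0,0,0,0,0,-0.5,0],
    [0,0,0,0,0,-1,0],
    [0,0,0,0,0,-1.5,0],
    [0,0,0,0,0,-1.5,0],
    [0,0,0,0,0,-1.5,0],
    [0,0,0,0,0,-1.5,0],
    [0,0,0,0,0,-1.5,0],
    [0,0,0,0,0,-1.5,0]
  ]
}}

```text
time: 9.6
position: [0.5395, 0.0885, 0.146]
tool_rot: [3.13, 0.271, -0.0]
ft_force: [0.4, -0.6, -2.7]
grip_width: 0.111
```

```bash
python3 f.py
```

```text
9.7 [0.5395 0.0885 0.146 ] [ 0.19 -0.48 -1.75] [-0.006  0.16   0.007]
```

Request:
{"method": "step_arm", "body": {
  "deltas": [
    [0,0,0,0,0,-0.5,0],
    [0,0,0,0,0,-1,0],
    [0,0,0,0,0,-1.5,0],
    [0,0,0,0,0,-1.5,0],
    [0,0,0,0,0,-1.5,0],
    [0,0,0,0,0,-1.5,0],
    [0,0,0,0,0,-1.5,0],
    [0,0,0,0,0,-1.5,0]
  ]
}}

```text
time: 10.7
position: [0.5395, 0.0885, 0.1475]
tool_rot: [3.13, 0.271, -0.0]
ft_force: [-0.9, -0.2, -3.1]
grip_width: 0.111
```

```bash
python3 f.py
```

```text
10.8 [0.5395 0.0885 0.1475] [-0.77 -0.05 -2.95] [-0.029  0.163 -0.003]
```

Request:
{"method": "step_arm", "body": {
  "deltas": [
    [0,0,0,0,0,-0.5,0],
    [0,0,0,0,0,-1,0],
    [0,0,0,0,0,-1.5,0],
    [0,0,0,0,0,-1.5,0],
    [0,0,0,0,0,-1.5,0],
    [0,0,0,0,0,-1.5,0],
    [0,0,0,0,0,-1.5,0],
    [0,0,0,0,0,-1.5,0]
  ]
}}

```text
time: 11.8
position: [0.5395, 0.0885, 0.149]
tool_rot: [3.13, 0.271, -0.0]
ft_force: [0.4, 0.1, -1.9]
grip_width: 0.112
```

```bash
python3 f.py
```

```text
11.9 [0.5395 0.0885 0.149 ] [ 0.56  0.1  -2.32] [0.027 0.148 0.029]
```

Request:
{"method": "step_arm", "body": {
  "deltas": [
    [0,0,0,0,0,-0.5,0],
    [0,0,0,0,0,-1,0],
    [0,0,0,0,0,-1.5,0],
    [0,0,0,0,0,-1.5,0],
    [0,0,0,0,0,-1.5,0],
    [0,0,0,0,0,-1.5,0],
    [0,0,0,0,0,-1.5,0],
    [0,0,0,0,0,-1.5,0]
  ]
}}

```text
time: 12.9
position: [0.5392, 0.0885, 0.1504]
tool_rot: [3.13, 0.271, -0.001]
ft_force: [-0.4, -0.3, -5.8]
grip_width: 0.115
```

```bash
python3 f.py
```

```text
13.0 [0.5393 0.0885 0.1504] [-0.66 -0.05 -5.38] [-0.033  0.541  0.014]
```

The guard has been touched: about 3 N extra at z = 0.1504, so first contact was near 0.1495. I'll back off about 2.3 mm below that, then try a small pull.

Request:
{"method": "step_arm", "body": {
  "deltas": [
    [0,0,0,0,0,1.5,0],
    [0,0,0,0,0,3.2,0],
    [0,0,0,0,0,3.2,0],
    [0,0,0,0,0,3.2,0],
    [0,0,0,0,0,3.2,0],
    [0,0,0,0,0,3.2,0],
    [0,0,0,0,0,3.2,0],
    [0,0,0,0,0,3.2,0]
  ]
}}

```text
time: 14.0
position: [0.5395, 0.0885, 0.1474]
tool_rot: [3.13, 0.271, 0.0]
ft_force: [-2.8, -1.2, -1.1]
grip_width: 0.112
```

```bash
python3 f.py
```

```text
14.1 [0.5395 0.0885 0.1474] [-3.39 -0.51 -0.48] [-0.18   0.752  0.01 ]
```

Request:
{"method": "step_arm", "body": {
  "deltas": [
    [0,0,0,-0.2,0,0,0],
    [0,0,0,-0.4,0,0,0],
    [0,0,0,-0.6,0,0,0],
    [0,0,0,-0.8,0,0,0],
    [0,0,0,-1,0,0,0],
    [0,0,0,-1.2,0,0,0],
    [0,0,0,-1.2,0,0,0],
    [0,0,0,-1.2,0,0,0]
  ]
}}

```text
time: 15.1
position: [0.5383, 0.0883, 0.1473]
tool_rot: [3.13, 0.271, 0.0]
ft_force: [-0.1, 0.0, -2.7]
grip_width: 0.107
```

```bash
python3 f.py
```

```text
15.2 [0.5383 0.0883 0.1473] [ 0.2  -0.38 -2.03] [-0.013  0.159 -0.012]
```

The 3 N against the column vanished after the 1.2 mm pull, and the finger isn't resisting. I'll go on carefully.

Request:
{"method": "step_arm", "body": {
  "deltas": [
    [0,0,0,-0.4,0,0,0],
    [0,0,0,-0.8,0,0,0],
    [0,0,0,-1.2,0,0,0],
    [0,0,0,-1.6,0,0,0],
    [0,0,0,-2,0,0,0],
    [0,0,0,-2,0,0,0],
    [0,0,0,-2,0,0,0],
    [0,0,0,-2,0,0,0]
  ]
}}

```text
time: 16.2
position: [0.5363, 0.088, 0.1473]
tool_rot: [3.13, 0.271, -0.0]
ft_force: [0.2, -0.5, -2.9]
grip_width: 0.112
```

```bash
python3 f.py; python3 -c "
from h import *
s=np.load('last.npy')[180:260,190:290,::-1]
cv2.imwrite('pics/a4.png',np.clip(cv2.resize(s,(750,600))*1.5,0,255).astype(np.uint8))"
```

```text
16.3 [0.5363 0.088  0.1473] [ 0.15 -0.04 -2.85] [-0.003  0.182 -0.005]
```

View pics/a4.png

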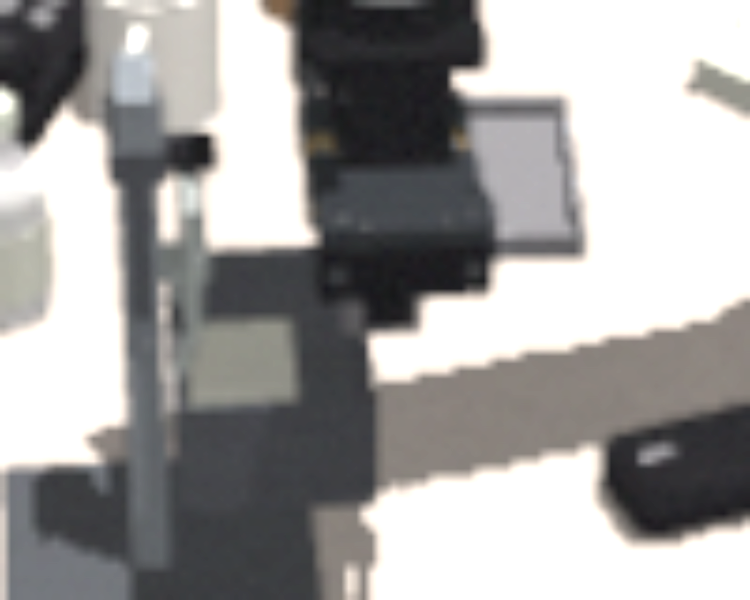

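The bar is level with the gap just under the guard, at about (190,185). After 3.2 mm the forces still show only the weight. Continuing.

Request:
{"method": "step_arm", "body": {
  "deltas": [
    [0,0,0,-0.7,0,0,0],
    [0,0,0,-1.4,0,0,0],
    [0,0,0,-2.1,0,0,0],
    [0,0,0,-2.8,0,0,0],
    [0,0,0,-3.5,0,0,0],
    [0,0,0,-4.2,0,0,0],
    [0,0,0,-5,0,0,0],
    [0,0,0,-5,0,0,0]
  ]
}}

```text
time: 17.3
position: [0.5313, 0.0871, 0.1473]
tool_rot: [3.13, 0.271, -0.0]
ft_force: [-0.5, -0.3, -2.1]
grip_width: 0.112
```

```bash
python3 f.py
```

```text
17.4 [0.5314 0.0871 0.1473] [-0.08  0.07 -2.63] [-0.009  0.155  0.021]
```

Request:
{"method": "step_arm", "body": {
  "deltas": [
    [0,0,0,-4,0,0,0],
    [0,0,0,-9,0,0,0],
    [0,0,0,-15,0,0,0],
    [0,0,0,-24,0,0,0],
    [0,0,0,-34,0,0,0],
    [0,0,0,-45,0,0,0],
    [0,0,0,-52,0,0,0],
    [0,0,0,-55,0,0,0]
  ]
}}

```text
time: 18.4
position: [0.4768, 0.0775, 0.1474]
tool_rot: [3.129, 0.27, 0.0]
ft_force: [-0.3, -0.4, -2.7]
grip_width: 0.114
```

```bash
python3 f.py;python3 -c "
from h import *
im=optics.get_image('top')
a=cv2.resize(np.load('last.npy')[170:290,180:300,::-1],(400,400));b=cv2.resize(im[130:250,200:320,::-1],(400,400))
cv2.imwrite('pics/a5.png',np.clip(np.hstack([a,b])*1.5,0,255).astype(np.uint8))"
```

```text
18.5 [0.4771 0.0775 0.1475] [-0.33 -0.16 -2.47] [-0.005  0.164 -0.031]
```

View pics/a5.png

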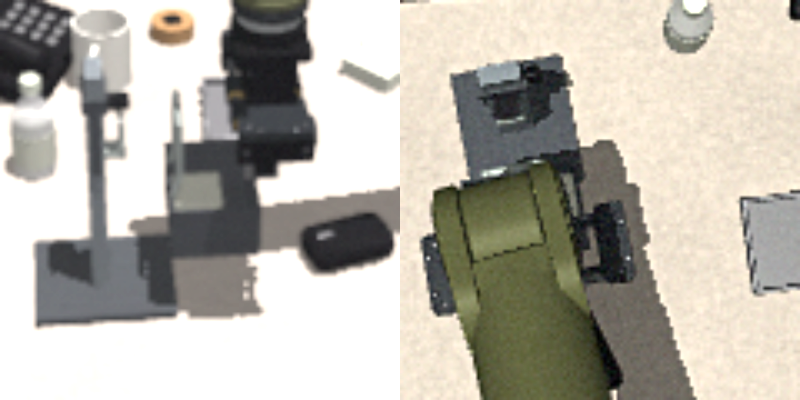

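The basket is out: the bar is about 60 mm in front of the hook and no force remains beyond the weight. Moving over the tray.

Request:
{"method": "step_arm", "body": {
  "deltas": [
    [0,0,0,-7,30,0,0],
    [0,0,0.5,-17,70,0,0],
    [0,0,1,-28,118,0,0],
    [0,0,1.5,-40,168,0,0],
    [0,0,2,-52,218,0,0],
    [0,0,2.5,-62,262,0,0],
    [0,0,3,-69,290,5,0],
    [0,0,3,-71,300,15,0]
  ]
}}

```text
time: 19.55
position: [0.4589, -0.2315, 0.1318]
tool_rot: [-3.136, -0.185, -0.001]
ft_force: [0.4, -0.2, -2.5]
grip_width: 0.114
```

```bash
python3 -c "
from h import *
go([.4584,-.2312,.125],6.8)"
```

```text
t 19.55 pos [ 0.4589 -0.2315  0.1318] yaw 6.77 F [ 0.37 -0.22 -2.52] turn [-0.01 -0.02 -0.03] shift [-0.5 -0.3  6.8] grip 0.114
```

Request:
{"method": "step_arm", "body": {
  "deltas": [
    [0,0,0,-0.5,0,5,0],
    [0,0,0,-0.5,0,15,0],
    [0,0,0,-0.5,0,22,0],
    [0,0,0,-0.5,0,27,0],
    [0,0,0,-0.5,0,30,0],
    [0,0,0,-0.5,0,30,0],
    [0,0,0,-0.5,0,30,0],
    [0,0,0,-0.5,0,30,0]
  ]
}}

```text
time: 20.55
position: [0.4585, -0.2302, 0.1026]
tool_rot: [3.136, 0.188, 0.001]
ft_force: [0.1, -0.1, -2.8]
grip_width: 0.107
```

```bash
python3 -c "
from h import *
go([.4584,-.2312,.07],6.8)
for n in('side','top'):
    np.save(n+'6.npy',optics.get_image(n))
a=np.load('side6.npy')[150:230,220:300,::-1];b=np.load('top6.npy')[160:240,280:360,::-1]
cv2.imwrite('pics/a6.png',np.clip(np.hstack([cv2.resize(a,(400,400)),cv2.resize(b,(400,400))])*1.6,0,255).astype(np.uint8))"
```

```text
t 20.55 pos [ 0.4585 -0.2302  0.1026] yaw 6.88 F [ 0.14 -0.15 -2.76] turn [ 0.02 -0.02  0.08] shift [-0.2  0.9 32.6] grip 0.107
```

View pics/a6.png

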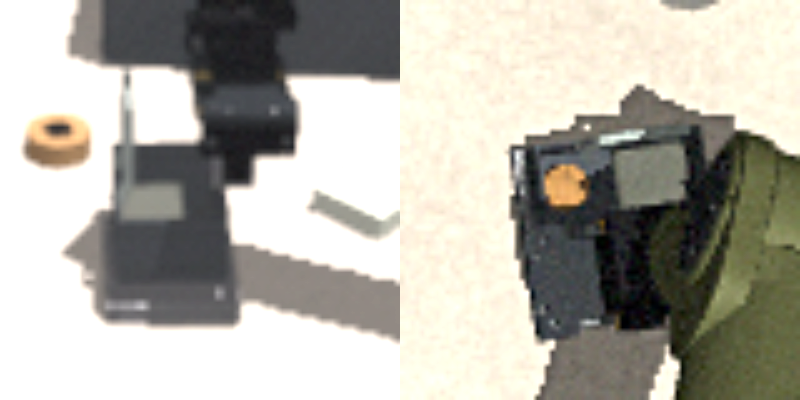

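```bash
python3 - <<'E'
from h import *
s=ctrl.get_state();p=s["position"];y=np.radians(6.88)
M=Ro.from_euler("z",y).as_matrix()
O=np.array([p[0],p[1],p[2]-.065])+M@np.array([.052,0,0])
O2=np.array([.510,-.225,0]);M2=Ro.from_euler("z",np.radians(6.8)).as_matrix()
k=10
out=[]
for n,(c0,r0) in(("top",(295,175)),("side",(230,170))):
    im=np.load(n+"6.npy")[r0:r0+60,c0:c0+60,::-1]
    if n=="side": im=np.load(n+"6.npy")[r0:r0+60,c0-5:c0+55,::-1];c0-=5
    im=np.clip(cv2.resize(im,(400,400),interpolation=cv2.INTER_CUBIC)*1.7,0,255).astype(np.uint8)
    k=400/60
    def dr(P,col):
        q=np.array([(proj(n,x)-[c0,r0]+.5)*k-.5 for x in P]).round().astype(int);cv2.polylines(im,[q],True,col,1)
    sq=lambda a,b,z:[np.array(v)/1000 for v in((a,b,z),(-a,b,z),(-a,-b,z),(a,-b,z))]
    dr([O+M@v for v in sq(45,60,60)],(0,255,0)); dr([O+M@v for v in sq(45,60,0)],(0,200,255))
    dr([O2+M2@v for v in sq(55,70,18)],(255,0,0)); 
    out.append(im)
cv2.imwrite("pics/a7.png",np.hstack(out))
E
```

```text
(no output)
```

View pics/a7.png

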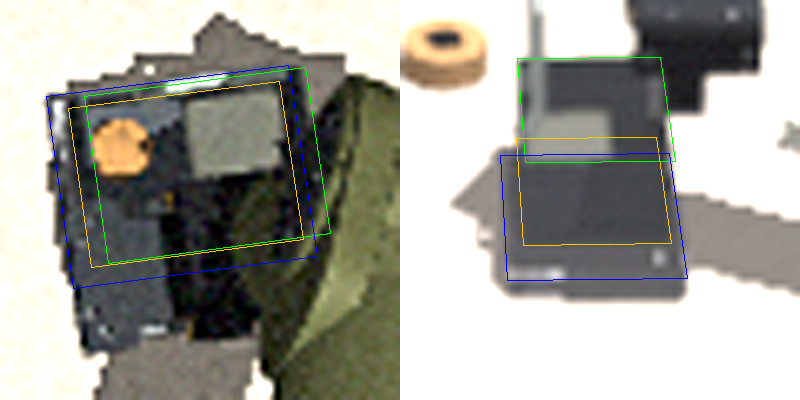

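The projected outlines match: tray rim corners at about (47,97) and (507,280), and basket rim left edge at about (517,58). The offset is under 2 mm, so I'll descend into the tray walls and watch the force.

Request:
{"method": "step_arm", "body": {
  "deltas": [
    [0,0,0,0,0.5,3,0],
    [0,0,0,0,0.5,7,0],
    [0,0,0,0,0.5,12,0],
    [0,0,0,0,0.5,17,0],
    [0,0,0,0,0.5,21,0],
    [0,0,0,0,0.5,24,0],
    [0,0,0,0,0.5,25,0],
    [0,0,0,0,0.5,25,0]
  ]
}}

```text
time: 21.65
position: [0.4584, -0.2306, 0.0773]
tool_rot: [3.136, 0.189, 0.0]
ft_force: [0.7, -0.3, -3.3]
grip_width: 0.111
```

```bash
python3 f.py
```

```text
21.75 [ 0.4585 -0.2307  0.0775] [ 0.56 -0.41 -2.67] [-0.019  0.135  0.003]
```

Request:
{"method": "step_arm", "body": {
  "deltas": [
    [0,0,0,0,0,1,0],
    [0,0,0,0,0,2,0],
    [0,0,0,0,0,3,0],
    [0,0,0,0,0,4,0],
    [0,0,0,0,0,5,0],
    [0,0,0,0,0,5.5,0],
    [0,0,0,0,0,5.5,0],
    [0,0,0,0,0,5.5,0]
  ]
}}

```text
time: 22.75
position: [0.4584, -0.2306, 0.0719]
tool_rot: [3.136, 0.189, 0.0]
ft_force: [-0.4, 0.4, -1.9]
grip_width: 0.109
```

```bash
python3 f.py
```

```text
22.85 [ 0.4584 -0.2307  0.0719] [ 0.05  0.16 -2.59] [0.022 0.144 0.004]
```

Request:
{"method": "step_arm", "body": {
  "deltas": [
    [0,0,0,0,0,0.5,0],
    [0,0,0,0,0,1,0],
    [0,0,0,0,0,1.5,0],
    [0,0,0,0,0,2,0],
    [0,0,0,0,0,2,0],
    [0,0,0,0,0,2,0],
    [0,0,0,0,0,2,0],
    [0,0,0,0,0,2,0]
  ]
}}

```text
time: 23.85
position: [0.4584, -0.2306, 0.0698]
tool_rot: [3.136, 0.189, -0.0]
ft_force: [0.3, -0.3, -2.3]
grip_width: 0.109
```

```bash
python3 f.py
```

```text
23.95 [ 0.4583 -0.2306  0.0698] [ 0.05 -0.19 -2.89] [ 0.013  0.137 -0.019]
```

Request:
{"method": "step_arm", "body": {
  "deltas": [
    [0,0,0,0,0,0.5,0],
    [0,0,0,0,0,1,0],
    [0,0,0,0,0,1,0],
    [0,0,0,0,0,1,0],
    [0,0,0,0,0,1,0],
    [0,0,0,0,0,1,0],
    [0,0,0,0,0,1,0],
    [0,0,0,0,0,1,0]
  ]
}}

```text
time: 24.95
position: [0.4583, -0.2307, 0.0696]
tool_rot: [3.136, 0.189, -0.0]
ft_force: [-2.2, 1.4, 4.7]
grip_width: 0.116
```

```bash
python3 f.py
```

```text
25.05 [ 0.4583 -0.2307  0.0696] [-3.01  1.54  5.36] [0.284 0.769 0.013]
```

The basket is on the floor at z = 0.0696 with about 8 N, where expected. I'll ease the grip so it settles flat while still held.

Request:
{"method": "step_arm", "body": {
  "deltas": [
    [0,0,0,0,0,-0.5,0],
    [0,0,0,0,0,-0.7,0],
    [0,0,0,0,0,-0.7,0],
    [0,0,0,0,0,-0.7,0],
    [0,0,0,0,0,-0.7,0],
    [0,0,0,0,0,-0.7,0],
    [0,0,0,0,0,-0.7,0],
    [0,0,0,0,0,-0.7,0]
  ],
  "newtons": 5
}}

```text
time: 26.05
position: [0.4583, -0.2307, 0.0695]
tool_rot: [3.136, 0.189, -0.0]
ft_force: [-2.9, 1.0, 2.2]
grip_width: 0.117
```

```bash
python3 f.py;python3 -c "
from h import *
np.save('top8.npy',optics.get_image('top'))
a=np.load('last.npy')[150:230,220:300,::-1];b=np.load('top8.npy')[160:240,280:360,::-1]
cv2.imwrite('pics/a8.png',np.clip(np.hstack([cv2.resize(a,(400,400)),cv2.resize(b,(400,400))])*1.6,0,255).astype(np.uint8))"
```

```text
26.15 [ 0.4583 -0.2307  0.0695] [-2.47  0.47  1.91] [ 0.074  0.529 -0.014]
```

View pics/a8.png

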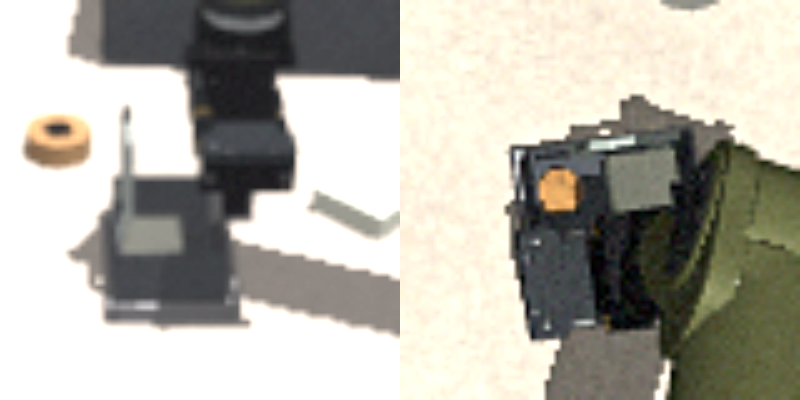

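The basket sits within the tray walls in both views. I'll check the fit against the predicted seated outline.

```bash
python3 - <<'E'
from h import *
M=Ro.from_euler("z",np.radians(6.85)).as_matrix()
O=np.array([.4583,-.2307,.005])+M@np.array([.052,0,0]);print(O)
out=[]
for n,f,(c0,r0) in(("top","top8.npy",(297,170)),("side","last.npy",(228,165))):
    im=np.load(f)[r0:r0+60,c0:c0+60,::-1];im=np.clip(cv2.resize(im,(400,400),interpolation=cv2.INTER_CUBIC)*2.,0,255).astype(np.uint8)
    k=400/60
    def dr(P,col,cl=True):
        q=np.array([(proj(n,O+M@(np.array(x)/1000))-[c0,r0]+.5)*k-.5 for x in P]).round().astype(int);cv2.polylines(im,[q],cl,col,1)
    dr([(45,60,60),(-45,60,60),(-45,-60,60),(45,-60,60)],(0,255,0))
    dr([(35,28,60),(35,28,144),(35,-28,144),(35,-28,60)],(0,0,255),False)
    out.append(im)
cv2.imwrite("pics/a9.png",np.hstack(out))
E
```

```text
[ 0.50992881 -0.22449794  0.005     ]
```

View pics/a9.png

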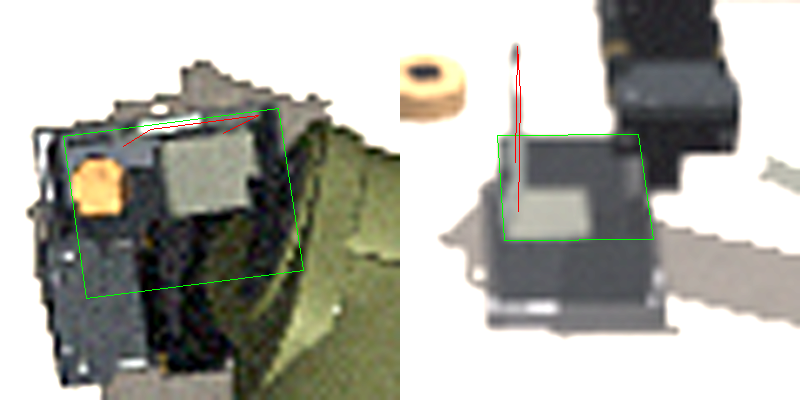

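The position matches to within about 2 px, and the height says it stands on the floor rather than a wall. I'll ease further with a minimal grip before opening.

Request:
{"method": "step_arm", "body": {
  "deltas": [
    [0,0,0,0,0,-0.2,0],
    [0,0,0,0,0,-0.3,0],
    [0,0,0,0,0,-0.3,0],
    [0,0,0,0,0,-0.3,0],
    [0,0,0,0,0,-0.3,0],
    [0,0,0,0,0,-0.3,0],
    [0,0,0,0,0,-0.3,0],
    [0,0,0,0,0,-0.3,0]
  ],
  "newtons": 3
}}

```text
time: 27.2
position: [0.4585, -0.2306, 0.0699]
tool_rot: [3.136, 0.189, 0.001]
ft_force: [0.6, -1.1, -1.8]
grip_width: 0.116
```

```bash
python3 f.py; python3 -c "
from h import *
a=np.load('last.npy')[170:220,230:280,::-1];b=np.load('top8.npy')[180:230,298:348,::-1]
cv2.imwrite('pics/a10.png',np.clip(np.hstack([cv2.resize(a,(400,400)),cv2.resize(b,(400,400))])*2.5,0,255).astype(np.uint8))"
```

```text
27.3 [ 0.4585 -0.2306  0.0699] [ 0.8  -0.3  -1.94] [-0.016 -0.014 -0.008]
```

View pics/a10.png

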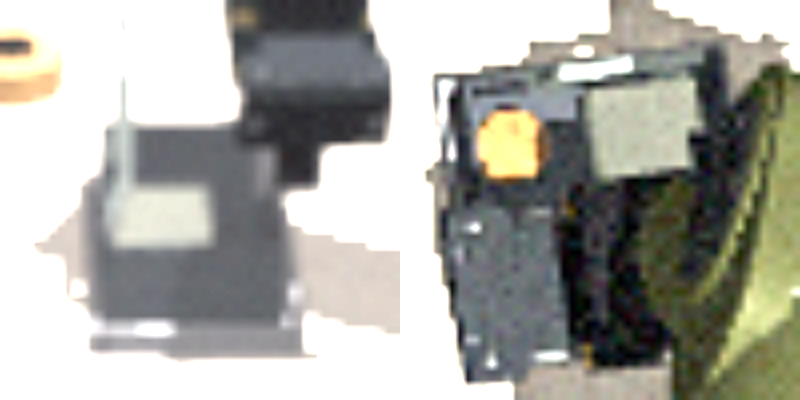

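The basket shares its weight with the floor and the moment is near zero. The side view shows the wall flush inside the tray rim at about (90–300,330). Releasing.

Request:
{"method": "step_arm", "body": {
  "deltas": [
    [0,0,0,0,0,0.2,0],
    [0,0,0,0,0,0.2,0],
    [0,0,0,0,0,0.2,12],
    [0,0,0,0,0,0.2,16],
    [0,0,0,0,0,0.2,30],
    [0,0,0,0,0,0.2,45],
    [0,0,0,0,0,0.2,60],
    [0,0,0,0,0,0.2,60]
  ]
}}

```text
time: 28.3
position: [0.4584, -0.2306, 0.0696]
tool_rot: [3.136, 0.189, -0.0]
ft_force: [0.1, -0.7, -1.0]
grip_width: 0.554
```

```bash
python3 f.py; python3 -c "
from h import *
print(ctrl.get_state()['grip_width'])"
```

```text
28.4 [ 0.4584 -0.2306  0.0696] [-0.34 -0.51 -0.45] [ 0.012 -0.02   0.019]
0.6377474990774197
```

Request:
{"method": "step_arm", "body": {
  "deltas": [
    [0,0,0,0,0,-5,60],
    [0,0,0,0,0,-15,60],
    [0,0,0,0,0,-40,60],
    [0,0,0,0,0,-80,60],
    [0,0,0,0,0,-130,60],
    [0,0,0,0,0,-180,60],
    [0,0,0,0,0,-220,60],
    [0,0,0,0,0,-240,60]
  ]
}}

```text
time: 29.4
position: [0.4592, -0.2307, 0.3134]
tool_rot: [3.133, 0.189, 0.006]
ft_force: [-0.1, -0.5, -0.5]
grip_width: 0.692
```

Request:
{"method": "step_arm", "body": {
  "deltas": [
    [0,0,0,0,-30,0,60],
    [0,0,0,0,-75,0,60],
    [0,0,0,0,-120,0,60],
    [0,0,0,0,-160,0,60],
    [0,0,0,0,-190,0,60],
    [0,0,0,0,-200,0,60],
    [0,0,0,0,-200,0,60],
    [0,0,0,0,-200,0,60]
  ]
}}

```text
time: 30.4
position: [0.4343, -0.0334, 0.3094]
tool_rot: [3.136, 0.186, -0.001]
ft_force: [0.2, -0.6, -0.6]
grip_width: 0.688
```

```bash
python3 f.py; python3 - <<'E'
from h import *
t=optics.get_image('top');s=optics.get_image('side')
np.save('top11.npy',t);np.save('side11.npy',s)
M=Ro.from_euler("z",np.radians(6.85)).as_matrix()
O=np.array([.4583,-.2307,.005])+M@np.array([.052,0,0])
out=[]
for n,im,(c0,r0) in(("top",t,(290,170)),("side",s,(228,155))):
    im=im[r0:r0+60,c0:c0+60,::-1];im=np.clip(cv2.resize(im,(400,400),interpolation=cv2.INTER_CUBIC)*2.,0,255).astype(np.uint8)
    out.append(im)
cv2.imwrite("pics/a11.png",np.hstack(out))
a=np.hstack([t[60:300,100:420,::-1],s[120:360,90:330,::-1]]);cv2.imwrite("pics/a12.png",a)
E
```

```text
30.5 [ 0.4343 -0.0333  0.3094] [-0.4  -0.29 -0.13] [ 0.03  -0.002  0.02 ]
```

View pics/a11.png

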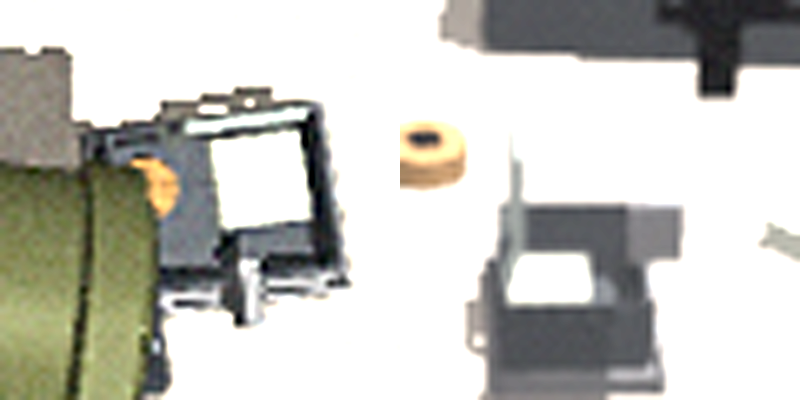

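View pics/a12.png

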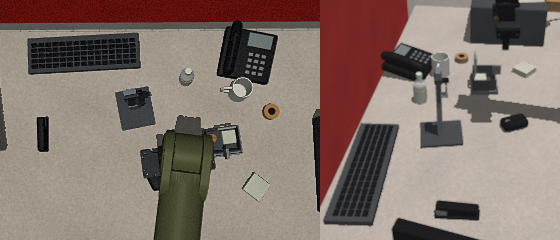

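The basket stands level inside the tray, with its tab at about (245,290) in the crop. Nothing else has moved and the gripper is clear. Handing in.

```bash
python3 -c "
from bench import ctrl
print(ctrl.close_job(), ctrl.get_state()['time'])"
```

```text
the job is handed in; nothing more can be done
the job is handed in; nothing more can be done
```

The basket is off the hook and standing released in the grey tray. I handed the job in at about 30.5 s of the 54 s allowed; no verdict was reported.

- **Unhooking:** I gripped the tab and felt upward in 1.5 mm steps until the guard touched, at about 3 N after roughly 45 mm of lift. I backed off about 2–3 mm and drew the basket straight out. The bar met no resistance from the finger.
- **Column contact:** When I backed off, the basket pressed on the stand with about 3 N. That vanished with the first 1.2 mm of pull.
- **Placing:** I lowered the basket until it met the tray floor, about 8 N at the expected height. I eased the grip to 3 N so it could settle flat, then opened the fingers and withdrew.
- **Last checks:** The final pictures show the basket level inside the tray walls, the other objects by eye where they were, and the gripper clear.
- **What disagreed:** While the basket was still held, its rim and bar in the top view sat up to 2 px (about 6 mm) to one side of my predicted outline. I put this down to calibration and edge blur. The tray's 5 mm of play keeps it inside the 12 mm limit.

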